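# Eject a sensor housing and trap it on the chute

## Robot

A 7-joint arm with a two-finger parallel gripper is mounted at the origin on the work surface. World frame = base frame: x ahead of the robot, y to its left, z up, the work surface at z = 0. Lengths are in m, angles in rad, forces in N, time in s.
With the tool pointing down it reaches from about 0.425 to 0.95 m from the base axis. Payload 4.7 kg.
Tool frame: the origin (TCP) lies between the finger pads; the fingertips stand 25 mm ahead of it and the grasp point (between the pads) lies 6 mm ahead of it; x points along the fingers, z is the direction in which the jaws open and shut, and the axes are right-handed (so a half turn about x gives the same grasp; the last joint's range is limited). The gripper opens to 85 mm and grips with 20 to 120 N. Pads are 22 mm wide; open, the fingers measure 114 mm over their backs; the gripper's body (76 mm by 85 mm) begins 54 mm behind the grasp point. The pads swing forward as they close: fully open they stand 13 mm farther back than shut.
Start: joints at [1.292, 0.469, -0.049, 1.532, 0.024, 1.141, -0.082], TCP at [0.167, -0.654, 0.256] pointing down, gripper open.
Joint ranges: [-2.59, 2.59], [-0.33, 1.99], [-1.39, 1.29], [0.1, 2.45], [-1.04, 4.18], [0.21, 1.99], [-2.66, 2.66]. Speed limits (rad/s): [2.57, 2.57, 3.14, 3.14, 3.14, 3.14, 3.14].

## Interface

Orientations are given as a 3x3 rotation matrix whose columns are the frame's x, y, z axes.
In Python, from rig import * gives the robot as it stands. Calls block until the motion is done:
- movep(position, orientation): joint-space move of the TCP to a pose.
- move_l(position, attitude=None, feed=0.15, until_force=None): straight line of the TCP; attitude=None keeps the orientation; feed is the mean speed in m/s. With until_force (N) it stops when the force on the tool has changed by that much, and returns True; else False.
- move_joints(angles): joint-space move.
- command_gripper(opening, newtons=None): finger opening in m; newtons is the grip in N (None keeps the last); returns when the fingers have stopped.
- sleep(seconds).
- inverse_kinematics(position, orientation): joint angles nearest the present ones, or None.
- sense(): the state.
- camera(name): name is "side" or "top"; returns (picture, depth): 420x560x3 uint8, red, green, blue; 420x560 float32, m along the optical axis (not along the pixel's ray), 0 where there is no reading.
- camera_params(name): a dict with "K" (3x3 intrinsics, pixels), "position" and "rotation" of the camera in the world. Camera axes: x right, y down, z forward; pixel columns grow to the right and rows downward; lengths in m; the calibration is good to about 2 mm. A picture is of the moment at which its call begins. camera_params takes no time and is no camera call.
A pose or a line that the arm cannot do raises Unreachable and nothing moves.
- finish_job(): hands the job in, once; it reports no verdict.
The state is a dict: "time_s": time; "joint_pos": joint angles; "qd": joint speeds; "joint_efforts": joint torques, N m; "position": TCP position; "tcp_rot": TCP orientation; "wrist_force": force on the tool from outside, world axes, zero at the start; "ft_torque": the same for the moment, N m; "finger_gap": finger opening in m.
Only numpy, scipy, OpenCV 4.12 (cv2) and the standard library are available. Lean on these libraries where they do the work, as an engineer would, in place of code of your own. Each camera call takes 0.05 s, during which the arm holds its last target.

## Task

Release the metal housing from the spring ejector: press the round black push-button fully down with one fingertip, and have the other finger waiting over the sloping chute so that the housing which springs out is stopped against it instead of sliding down into the blue reject tray. Finish while holding it so, one finger keeping the button down and the other keeping the housing trapped, sitting flat on the chute. Do not lift or grip the housing, and leave everything else on the bench where it is.

Things in the scene. Friction and masses are not known exactly. Their poses are not given: they have to be found in the camera images.
- fixture: Fixed ejector fixture: dark base plate (x -200..60, y -50..95 mm, 8 high), narrow steel chute, grey pedestal (x -110..28, y 44..86, top z 66) with push-button, blue tray (x 70..190, 26 high). Origin on the bench under the chute's centre line; x (level) in the chute's downhill sense, y across it to the button, z up. Chute floor at z 60 over the origin; the upper end (x about -190) rises to z 160.
- chute: The fixture's polished chute, sloping 20 degrees down to the tray. Origin on its floor, 60 mm above the fixture's origin; x down the slope, y towards the button, z square to the floor. 34 mm wide inside, rails 5 mm high (12 at the nest), open lower end at x 70 mm. Slippery: a freed housing never stops by itself and slides off the end within about half a second.
- ejector (a joint): Travel of the push-button, m: 0 up, 0.009 fully down. Needs about 2 N to start, 6 N fully down; springs back up by itself. A catch at x -90 mm in the chute's frame, 6 mm above the floor, goes down with it and frees the housing at about 0.0065; then a spring plunger (2 N, 30 mm stroke) throws the housing down the chute.
- button_top (a point): Centre of the top of the round black push-button, 28 mm across, moving with it. In the fixture's frame x 0, y 64 mm, z 81 mm when up (15 mm over the pedestal), z 72 mm fully down. That is 12 mm above the chute floor at the chute's origin, so with the button held down by one vertical finger, a like finger 64 mm away over the chute's centre line blocks the housing.
- part: The sensor housing waiting in the nest, loose: aluminium block 40 (along the chute) x 32 x 30 mm high with a small brass boss on top, about 0.09 kg. Origin at the centre of its underside; x down the chute, z out of its top. It starts flat on the floor at x -110 mm in the chute's frame; stopped by a vertical finger at the chute's origin it rests at about x -45 mm.
- spare_a: A bystander, to be left where it is. Origin at the centre of its underside. A spare housing like the one in the nest, 40 x 32 x 30 mm, standing on the bench beside the fixture.
- spare_b: A bystander, to be left where it is. Origin at the centre of its underside. A second spare housing, 40 x 32 x 30 mm, standing on the bench beside the fixture.
- driver: A bystander, to be left where it is. Origin at the centre of its underside. A screwdriver with a black handle lying on the bench, about 200 mm long.
- spanner: A bystander, to be left where it is. Origin at the centre of its underside. A steel spanner lying on the bench, about 180 mm long.
- tape: A bystander, to be left where it is. Origin at the centre of its underside. A roll of clear tape lying flat, 90 mm across, 24 mm high.
- glue: A bystander, to be left where it is. Origin at the centre of its underside. A small bottle 40 mm across, 85 mm high.
- screw_tray: A bystander, to be left where it is. Origin at the centre of its underside. A small open blue tray 100 x 70 x 35 mm.
Mind the look-alikes: they are no part of the job. What is shaped like the part but green or purple is not meant.

How it is judged:
On the way, in this order (a step that is already met when the one before it is completed fails the run):
1. the push-button is pressed while the housing is still in its nest (value of joint ejector above 0.004 m and x of part in the frame of chute below -0.085 m).
2. the housing that sprang out is trapped on the chute against a finger while the button is kept down (x of part in the frame of chute between -0.075 and 0.05 m and z of part in the frame of chute between -0.005 and 0.008 m and contact force between the fingers and part above 0.04 N and value of joint ejector above 0.004 m), for 0.3 s.
At the end, for the whole second after the job is handed in: The housing sits flat (within 0.2 rad) and still on the chute, clear of the catch and not over the lower end (its origin between x = -75 and +50 mm in the chute's frame), stopped by a finger that touches it (over 0.04 N), and the push-button is still held down (over 4 mm) (all of step 2 and linear speed of part below 0.02 m/s and angle between the z axis of part and the z axis of chute, either way round below 0.2 rad and y of part in the frame of chute between -0.012 and 0.012 m); the arm keeps its last pose, push and grip.
It fails at once if the housing is lifted off the chute (z of part in the frame of chute above 0.018 m).
It fails at once if something else on the bench is disturbed (distance of any of spare_a, spare_b, driver, spanner, tape, glue, screw_tray from where it was at the start of the episode above 0.02 m).
It also fails if it takes over 27 s, if anything falls off the work surface, if the arm or the gripper's body presses on something with over 40 N, if the wrist force passes 120 N, or if a joint passes its speed limit or range.

## Working session

There is one attempt and no reset: what is moved stays moved. The work goes in short steps, each a Python script; the robot and the scene stay as the last script left them, time stands still between calls to the robot, and variables do not carry over. Pictures are saved under pics/ and viewed, and the job is handed in when it is done.

```bash
ls; mkdir -p pics
python3 - <<'E'
from rig import *
import cv2,numpy as np
for n in("side","top"):
    p,d=camera(n); cv2.imwrite(f"pics/{n}0.png",p[:,:,::-1]); np.savez(f"{n}0.npz",p=p,d=d)
    c=camera_params(n); print(n,c)
s=sense(); print(s)
E
```

```text
pics
side {'K': array([[420.0921251 ,   0.        , 282.09057158],
       [  0.        , 420.0921251 , 209.92475907],
       [  0.        ,   0.        ,   1.        ]]), 'position': array([ 0.15485722, -0.7383165 ,  0.79348816]), 'rotation': array([[ 0.88187173, -0.30924569,  0.35590639],
       [-0.47146985, -0.58526223,  0.65968501],
       [ 0.00429382, -0.74955669, -0.66192623]])}
top {'K': array([[505.95416635,   0.        , 283.24691345],
       [  0.        , 505.95416635, 203.25656268],
       [  0.        ,   0.        ,   1.        ]]), 'position': array([ 0.34937568, -0.06466205,  1.29367399]), 'rotation': array([[ 0.01543065, -0.98472497,  0.17343192],
       [-0.99968614, -0.01177008,  0.02211541],
       [-0.01973629, -0.17371874, -0.98459752]])}
{'time_s': 0.1, 'joint_pos': array([ 1.29210604,  0.46938885, -0.04858099,  1.53358974,  0.0240822 ,
        1.14096056, -0.08229542]), 'qd': array([-6.96745503e-05, -2.63880583e-03,  4.36193746e-04, -3.34598572e-03,
       -1.29968992e-03, -2.04564690e-04, -1.80697873e-03]), 'joint_efforts': array([ 8.20435635e-04, -5.11513782e+01, -4.69477940e-02, -2.38391322e+01,
        1.08132348e-02,  4.31200111e-03, -1.00284853e-05]), 'position': array([ 0.16675432, -0.65358563,  0.25534087]), 'tcp_rot': array([[-4.83923745e-04,  9.68960803e-01,  2.47213933e-01],
       [ 1.69405665e-03,  2.47214401e-01, -9.68959323e-01],
       [-9.99998448e-01, -5.01080178e-05, -1.76110741e-03]]), 'wrist_force': array([-1.41622189,  0.29240048, -0.9530427 ]), 'ft_torque': array([-0.00214307,  0.03922476,  0.01867828]), 'finger_gap': 0.08561810449720834}
```

View pics/side0.png

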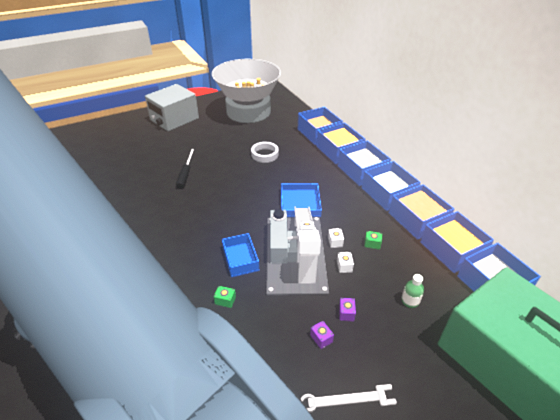

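View pics/top0.png

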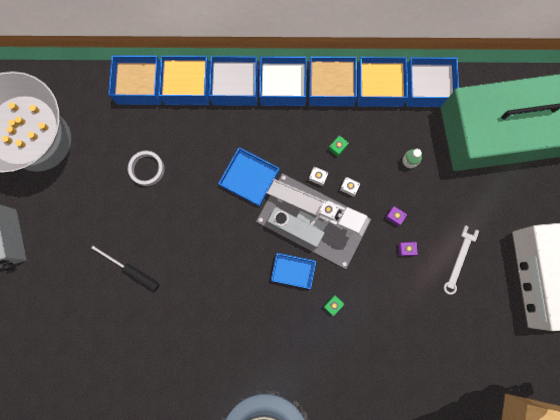

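The fixture is at about (312,218) in the top view and (297,250) in the side view. The chute's lower end points to the blue tray at (250,177). The white block with the brass boss at (328,210) is the housing in the nest. The others are the white spares (318,176) and (350,186), the green blocks (339,145) and (334,306), and the purple blocks (397,215) and (409,249). I'll confirm with an enlarged crop.

```bash
cat > h.py <<'E'
import numpy as np, cv2
from rig import camera_params
def ray(n,u,v,z):
    c=camera_params(n); d=c["rotation"]@np.linalg.inv(c["K"])@[u,v,1.]; p=c["position"]
    return p+d*(z-p[2])/d[2]
def proj(n,P):
    c=camera_params(n); q=c["K"]@(c["rotation"].T@(np.asarray(P)-c["position"])); return q[:2]/q[2]
def deproj(n,u,v,dep):
    c=camera_params(n); return c["position"]+c["rotation"]@(np.linalg.inv(c["K"])@[u,v,1.]*dep)
E
python3 - <<'E'
import numpy as np,cv2
t=np.load("top0.npz")["p"][:,:,::-1]; s=np.load("side0.npz")["p"][:,:,::-1]
a=cv2.resize(t[140:290,210:380],None,fx=4,fy=4,interpolation=cv2.INTER_CUBIC);cv2.imwrite("pics/tcrop.png",a)
b=cv2.resize(s[170:310,210:360],None,fx=4,fy=4,interpolation=cv2.INTER_CUBIC);cv2.imwrite("pics/scrop.png",b)
E
```

```text
(no output)
```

View pics/tcrop.png

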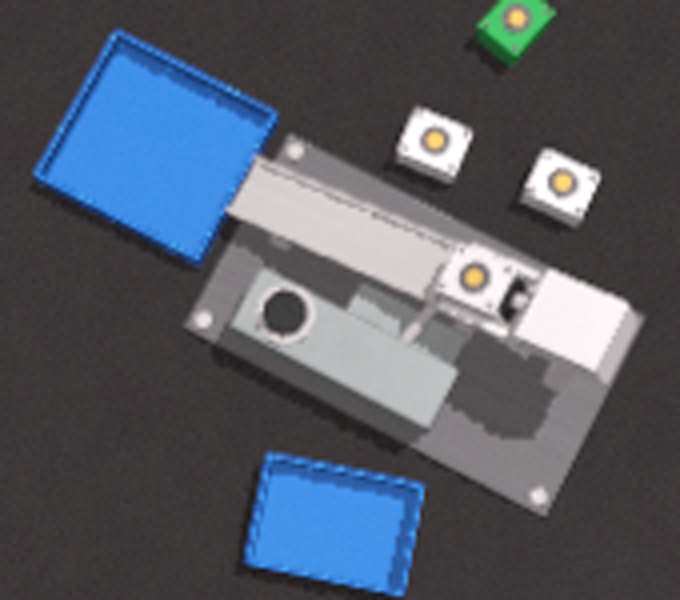

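View pics/scrop.png

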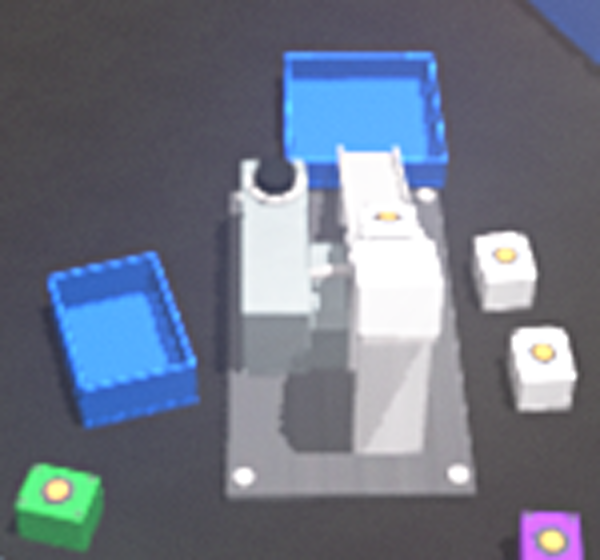

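The crop confirms it. The housing in the nest is at crop (474,277), the black button at (286,311), and the plate corners are at (545,515), (645,318), (288,135) and (185,325). I'll compute the fixture pose and check it with both views.

```bash
cat > fx.py <<'E'
from h import *
c4=[(545,515),(645,318),(288,135),(185,325)]; L=np.array([[-.2,.095],[-.2,-.05],[.06,-.05],[.06,.095]])
f=lambda q,ox,oy:((q[0]+.5)/4-.5+ox,(q[1]+.5)/4-.5+oy)
W=np.array([ray("top",*f(q,210,140),.008)[:2] for q in c4])
# 2D rigid
a=L-L.mean(0); b=W-W.mean(0); yaw=np.arctan2((a[:,0]*b[:,1]-a[:,1]*b[:,0]).sum(),(a*b).sum())
R2=np.array([[np.cos(yaw),-np.sin(yaw)],[np.sin(yaw),np.cos(yaw)]]); o=W.mean(0)-R2@L.mean(0)
E
python3 - <<'E'
from fx import *
print("yaw",np.degrees(yaw),o,"res mm",((L@R2.T+o-W)*1e3).round(1).tolist())
def blob(n):
    I=np.load(n+"0.npz");p=I["p"].astype(int);g=p.max(2)
    u0,v0={"top":(281,217),"side":(279,214)}[n]
    m=((g<70)).astype(np.uint8); k=np.zeros_like(m);k[v0-9:v0+10,u0-9:u0+10]=1
    nn,l,st,ce=cv2.connectedComponentsWithStats(m*k); i=l[v0,u0]; print(n,st[i],ce[i],"depth",I["d"][v0,u0]); return ce[i],I["d"]
for n in("top","side"):
    ce,d=blob(n)
    w=ray(n,*ce,.081); print(n,"button",w,"fix frame",R2.T@(w[:2]-o)); print("depth pt",deproj(n,*ce,d[int(round(ce[1])),int(round(ce[0]))]))
B=R2@[0,.064]+o; print("pred button",B)
for n in("top","side"): print(proj(n,[*B,.081]))
# boss on part, chute (-110,0,30+)
th=np.radians(20)
def ch(x,y,z): X=x*np.cos(th)+z*np.sin(th); Z=.06-x*np.sin(th)+z*np.cos(th); return [*(R2@[X,y]+o),Z]
for n in("top","side"): print("boss pred",n,proj(n,ch(-.11,0,.032)))
for n,l in(("top",c4),):
  pass
sc=[(242,475),(458,473),(425,194)]
for q in sc: 
    w=ray("side",*f(q,210,170),.008); print("side screw fixframe",R2.T@(w[:2]-o))
for q in [(295,150),(202,319),(538,495)]:
    w=ray("top",*f(q,210,140),.008); print("top screw",R2.T@(w[:2]-o))
E
```

```text
yaw 62.91233657459999 [ 0.58505143 -0.06121091] res mm [[-1.9, 0.0], [1.2, -1.5], [2.0, -0.2], [-1.3, 1.7]]
top [276 213  10  10  77] [280.54545455 217.7012987 ] depth 1.2283387
top button [ 0.52737736 -0.03142735  0.081     ] fix frame [0.00025455 0.06490989]
depth pt [ 0.52808857 -0.03129456  0.07615472]
side [     0      0    560    420 235200] [279.5 209.5] depth 1.0628673
side button [ 0.53285051 -0.02368467  0.081     ] fix frame [0.00964016 0.06356275]
depth pt [ 0.53223778 -0.02484308  0.08215494]
pred button [ 0.52807154 -0.0320683 ]
[280.81460135 217.42099109]
[279.37974234 212.00293621]
boss pred top [328.19123847 208.76550865]
boss pred side [307.59442966 223.29169862]
side screw fixframe [-0.18533548  0.08805135]
side screw fixframe [-0.18575045 -0.03803275]
side screw fixframe [ 0.05505676 -0.03765723]
top screw [ 0.05056493 -0.04141542]
top screw [0.05128656 0.08459186]
top screw [-0.18963599  0.08419458]
```

Both views agree with the pose to about 4 mm, and the button and boss predictions match the top view. Next I'll go above the fixture and set the finger spacing.

```bash
cat >> fx.py <<'E'
o=o+R2@[.0015,0]
yv=np.array([*(R2@[0,1]),0]); X=np.array([0,0,-1.])
def att(s): 
    z=s*yv; return np.column_stack([X,np.cross(z,X),z])
def tgt(fx_,fy,z): return [*(R2@[fx_,fy]+o),z]
E
python3 - <<'E'
from rig import *
from fx import *
for s in(1,-1):
  for z in(.3,.1): print(s,z,tgt(0,.032,z),inverse_kinematics(tgt(0,.032,z),att(s)))
p=sense()["position"].copy(); p[2]=.42
print(inverse_kinematics(p,sense()["tcp_rot"]))
d=np.load("top0.npz")["d"]
for u,v in((465,150),(510,120),(540,260),(520,240),(290,125)): print(u,v,deproj("top",u,v,d[v,u]).round(3))
E
```

```text
1 0.3 [np.float64(0.5572445144734343), np.float64(-0.04530413733542747), 0.3] [ 0.86063899  0.47921757 -1.17041517  1.71343264  0.46197672  1.26187397
  2.25348034]
1 0.1 [np.float64(0.5572445144734343), np.float64(-0.04530413733542747), 0.1] [ 0.8167757   0.81168543 -1.1821088   1.909517    0.87749211  1.06099244
  1.92049249]
-1 0.3 [np.float64(0.5572445144734343), np.float64(-0.04530413733542747), 0.3] [ 0.54936203  0.31581614 -0.68286405  1.72777863  0.2141447   1.17386363
 -0.66545769]
-1 0.1 [np.float64(0.5572445144734343), np.float64(-0.04530413733542747), 0.1] [ 0.42136508  0.530704   -0.54454818  1.92970471  0.38054042  0.78373054
 -0.80885676]
[ 1.2854755   0.38899718 -0.04058215  1.28778997  0.01539204  1.46686697
 -0.07469367]
465 150 [ 0.691 -0.471  0.117]
510 120 [ 0.763 -0.577  0.129]
540 260 [ 0.432 -0.631  0.113]
520 240 [ 0.486 -0.623  0.035]
290 125 [ 0.79  -0.05  -0.001]
```

Run:
```python
from rig import *
from fx import *
p=sense()["position"].copy(); p[2]=.36
move_l(p,feed=.25)
movep(tgt(0,.032,.30),att(-1))
command_gripper(.050)
move_l(tgt(0,.032,.16),feed=.2)
sleep(.2)
s=sense(); print(s["time_s"],s["position"],s["finger_gap"],s["wrist_force"])
for n in("side","top"):
    q,d=camera(n); np.savez(n+"1.npz",p=q,d=d); cv2.imwrite(f"pics/{n}1.png",q[:,:,::-1])
    u,v=(210,140) 
    cv2.imwrite(f"pics/{n}1c.png",cv2.resize(q[140:290,210:380,::-1],None,fx=4,fy=4,interpolation=cv2.INTER_CUBIC))
```

```text
4.725 [ 0.55801955 -0.04528172  0.16129545] 0.049915558756821035 [-0.07816258  0.59689906 -0.01085155]
```

View pics/side1c.png

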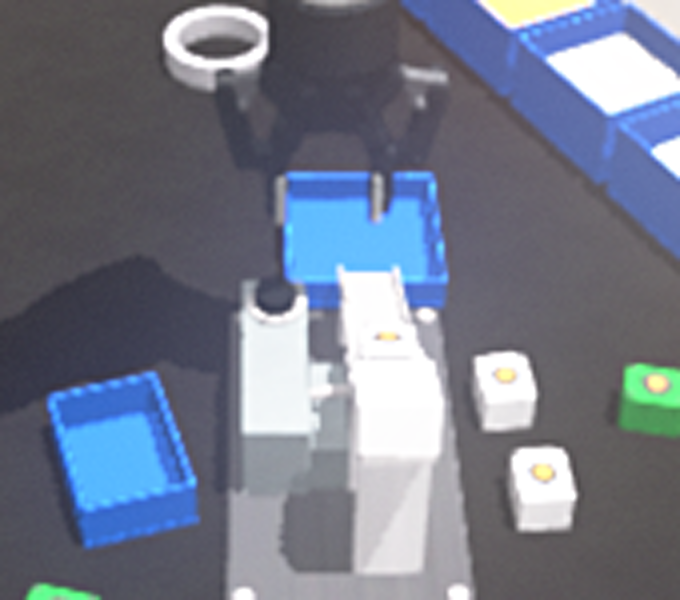

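View pics/top1c.png

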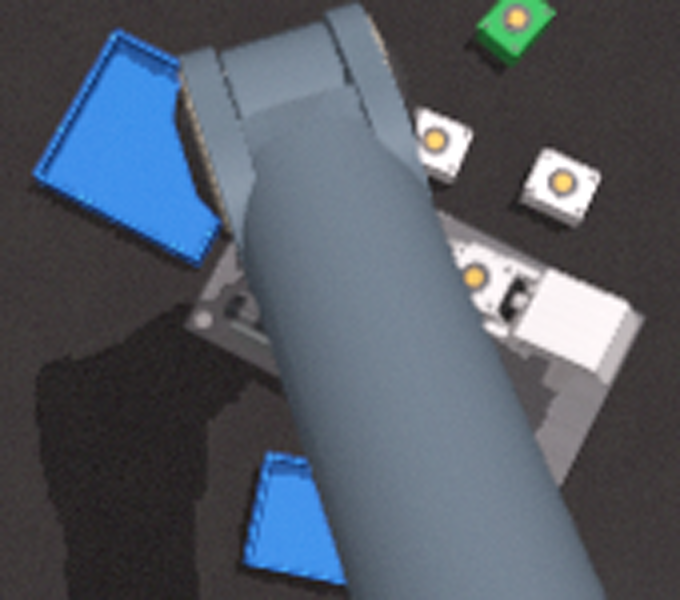

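Run:
```python
from fx import *
p=np.load("side1.npz")["p"][165:235,255:330,::-1]
cv2.imwrite("pics/side1z.png",cv2.resize(p,None,fx=8,fy=8,interpolation=cv2.INTER_CUBIC))
for y in(0,.032-.025,.057,.064):
  for x in(-.011,.011):
    print(x,y,((proj("side",tgt(x,y,.138))-[255,165])*8+3.5).round())
```

```text
-0.011 0 [408. 259.]
0.011 0 [404. 214.]
-0.011 0.006999999999999999 [386. 259.]
0.011 0.006999999999999999 [382. 214.]
-0.011 0.057 [222. 261.]
0.011 0.057 [221. 215.]
-0.011 0.064 [199. 261.]
0.011 0.064 [198. 215.]
```

View pics/side1z.png

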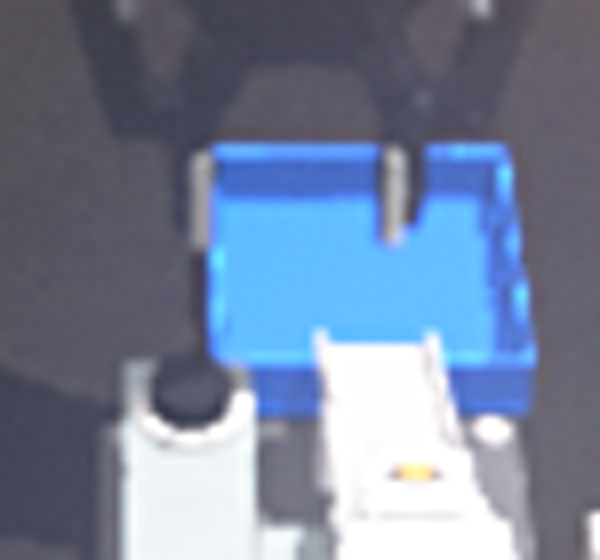

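The side crop shows pad faces about 60 mm apart, centre to centre: left pad (201,250) and right pad (394,245). The left pad lines up with the button at (192,390), and the right pad with the chute. I'll widen to 54 mm and press down under force watch.

Run:
```python
from rig import *
from fx import *
command_gripper(.054)
move_l(tgt(0,.033,.115),feed=.1)
sleep(.1)
s=sense(); print(s["time_s"],s["position"],s["finger_gap"],s["wrist_force"])
r=move_l(tgt(0,.033,.086),feed=.02,until_force=11)
s=sense(); print(r,s["time_s"],s["position"],s["finger_gap"],s["wrist_force"])
sleep(.3)
s=sense(); print(r,s["time_s"],s["position"],s["finger_gap"],s["wrist_force"])
q,d=camera("side"); cv2.imwrite("pics/side2z.png",cv2.resize(q[165:240,245:335,::-1],None,fx=8,fy=8,interpolation=cv2.INTER_CUBIC))
```

```text
5.7417 [ 0.55693159 -0.04470466  0.11561194] 0.05360322455053176 [ 0.06337725 -0.25887862 -0.05268232]
True 6.7917 [ 0.55669549 -0.04436033  0.09334364] 0.054340662711230926 [-0.67908816  0.72732316  5.26430971]
True 7.0917 [ 0.55666171 -0.04440098  0.09325362] 0.053865389186811476 [-0.42303508  1.04438342  5.80016799]
```

View pics/side2z.png

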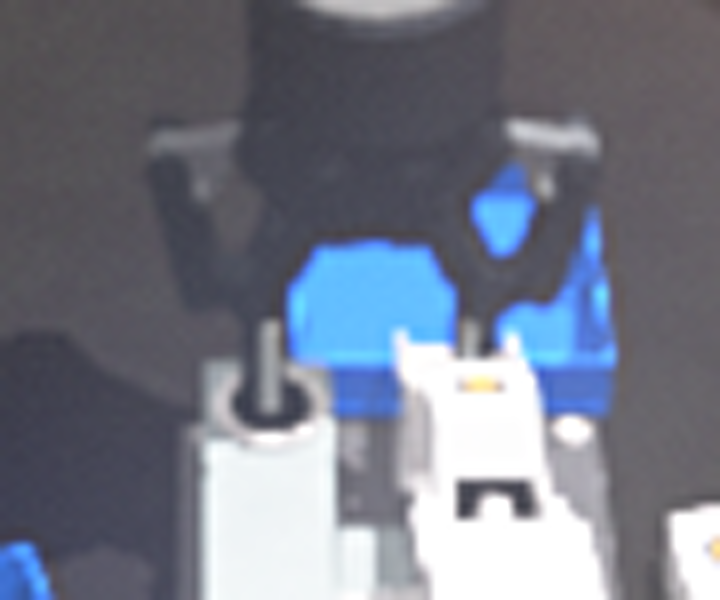

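The housing has sprung out and rests against the right finger (boss at crop (482,384)). The left finger is centred on the button at (268,400). The catch impact ended the move at about 5.8 N, so I'll seat the button gently the rest of the way and verify.

Run:
```python
from rig import *
from fx import *
s=sense();p=s["position"].copy(); t=tgt(0,.033,p[2]-.002)
r=move_l(t,feed=.01,until_force=6)
for i in range(3):
    sleep(.3); s=sense(); f=s["wrist_force"]; print(r,s["time_s"],s["position"],s["finger_gap"],f,"down-chute",R2.T@f[:2])
q,d=camera("side"); q0=q
cv2.imwrite("pics/side3z.png",cv2.resize(q[165:240,245:335,::-1],None,fx=8,fy=8,interpolation=cv2.INTER_CUBIC))
m=((q[:,:,0]>200)&(q[:,:,1]>120)&(q[:,:,2]<140)).astype(np.uint8)[205:222,295:315]
v,u=np.nonzero(m); print("boss",u.mean()+295,v.mean()+205,len(u))
th=np.radians(20)
for x in(-.035,-.045,-.055):
    X=x*np.cos(th)+.032*np.sin(th); Z=.06-x*np.sin(th)+.032*np.cos(th); print(x,proj("side",tgt(X,0,Z)))
```

```text
True 7.65 [ 0.55675638 -0.04432796  0.09318346] 0.054245932211053303 [-0.62856561  0.04183741  5.80940743] down-chute [-0.24897108  0.5786696 ]
True 7.95 [ 0.55678252 -0.0443266   0.0932219 ] 0.054183278102964895 [-1.25633223 -0.46507804  5.37967205] down-chute [-0.98613897  0.90675146]
True 8.25 [ 0.55675819 -0.04433396  0.09321167] 0.053929808473965696 [-6.08579828e-03  3.29581867e-02  6.13083729e+00] down-chute [0.02657184 0.02042587]
boss nan nan 0
-0.035 [305.28669148 210.9288041 ]
-0.045 [305.57118897 212.42487163]
-0.055 [305.86085968 213.9481432 ]<stdin>:10: RuntimeWarning: Mean of empty slice.
  ret = ret.dtype.type(ret / rcount)
```

View pics/side3z.png

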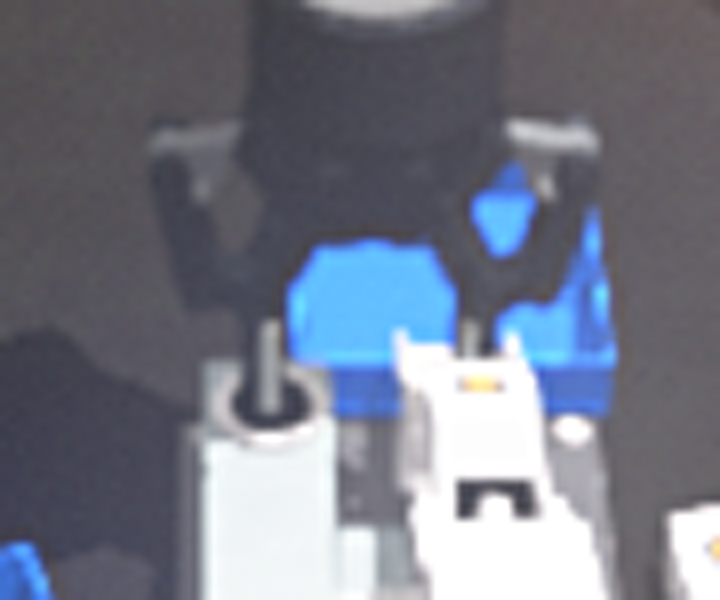

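The boss at (305.0,212.6) matches a predicted housing x of about -45 mm. The last move stopped immediately because of force noise, so I'll add a small press margin with a higher threshold, then hand in.

Run:
```python
from rig import *
from fx import *
t=tgt(0,.033,.0922)
r=move_l(t,feed=.005,until_force=20)
F=[]
for i in range(10): sleep(.05); F.append(sense()["wrist_force"])
s=sense(); print(r,s["time_s"],s["position"],s["finger_gap"],np.mean(F,0),"fixture xy",R2.T@np.mean(F,0)[:2])
q,d=camera("side")
cv2.imwrite("pics/side4z.png",cv2.resize(q[165:240,245:335,::-1],None,fx=8,fy=8,interpolation=cv2.INTER_CUBIC))
```

```text
False 9.075 [ 0.55676671 -0.04435014  0.0931353 ] 0.05416525043333623 [-1.6773049   0.29480089  9.23955917] fixture xy [-0.50130175  1.62756131]
```

View pics/side4z.png

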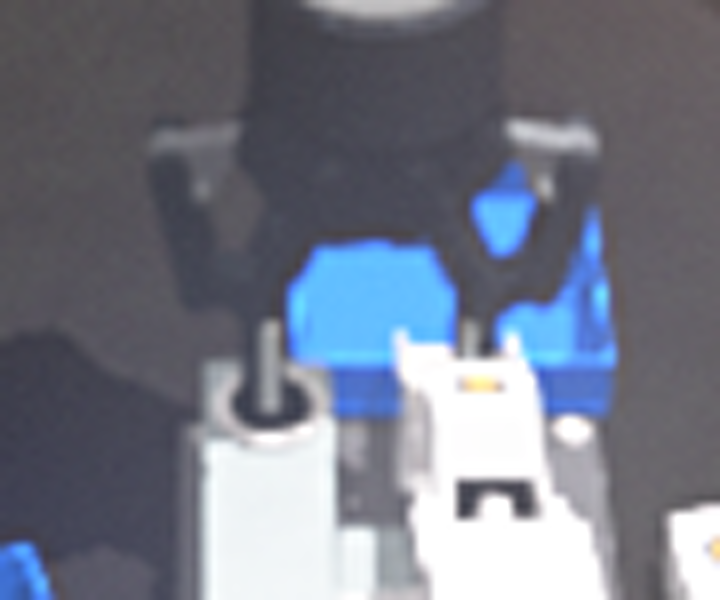

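The button is on its hard stop: force rose from about 6 to 9.2 N without further travel. The picture is unchanged: finger on the button at (268,400), and the housing resting against the other finger with its boss at (482,384). Handing in.

```bash
python3 -c "
from rig import *
finish_job(); s=sense(); print(s['time_s'],s['wrist_force'])"
```

```text
the job is handed in; nothing more can be done
the job is handed in; nothing more can be done
```

I pressed the black button fully down with one finger. The housing sprang out and is stopped on the chute against the other finger. I handed the job in at about 9.1 s in that pose; no verdict was reported.

**Last checks**
- **Button:** it is on its hard stop. The press force rose from about 6 N to 9.2 N with no further travel.
- **Housing:** it looks flat and still in the side view. Its boss is at pixel (305.0, 212.6), which matches x of about -45 mm on the chute.
- **Bystanders:** nothing near the fixture looked moved in the side crops. I did not measure each of them at the end.

**Checks that failed or disagreed**
- **Camera offset:** the side camera put the fixture about 4 mm away from where the top camera did. I worked mainly from the top view.
- **Colour mask:** the mask for the boss found no pixels, so I read its position off the enlarged picture.
- **Force-stopped move:** the first seating move stopped at once on force noise, so I repeated it with a higher threshold.
- **Finger contact:** the housing's contact force is too small to separate from wrist-force noise. Contact is judged from the picture, and from the fact that the slippery chute would not otherwise hold the housing.

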